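# Reset the tripped starter with the push tool and hang the tool back

## Robot

A 6-joint arm with a two-finger parallel gripper is mounted at the origin on the work surface. World frame = base frame: x ahead of the robot, y to its left, z up, the work surface at z = 0. Lengths are in mm, angles in rad, forces in N, time in s.
With the tool pointing down it reaches from about 275 to 1000 mm from the base axis. Payload 8.4 kg.
Tool frame: the origin (TCP) lies midway between the tips of the shut fingers; the grasp point (between the pads) lies 19 mm behind it; z points along the fingers, y is the line along which they close (so a half turn about z gives the same grasp; the last joint's range is limited). The gripper opens to 85 mm and grips with 20 to 120 N. Pads are 22 mm wide; open, the fingers measure 114 mm over their backs; the gripper's body (76 mm by 85 mm) begins 54 mm behind the grasp point. The pads swing forward as they close: fully open they stand 13 mm farther back than shut.
Start: joints at [-1.26, 0.353, 1.633, -0, 1.155, -0.002], TCP at [192.326, -594.675, 231.281] pointing down, gripper open.
Joint ranges: [-2.63, 2.63], [-0.92, 2.1], [0.06, 2.66], [-1.3, 4.44], [0, 2.69], [-3.02, 3.02]. Speed limits (rad/s): [2.22, 2.22, 2.79, 3.14, 3.14, 3.14].

## Interface

Orientations are given as [roll, pitch, yaw] about the fixed x, y, z axes, in that order (R = Rz(yaw) Ry(pitch) Rx(roll)).
In Python, from rig import r, cams gives the robot as it stands. The module is installed in compiled form; this text tells all that it offers.
- The arm moves only by the tool send_rows, never from a script. Its argument "targets" is one flat list of numbers, 7 for each row, row after row: the shift along the tool's x, y, z in m, then the turn, a rotation vector about the tool's x, y, z in rad, then the opening, from -1 (shut) to 1 (fully open). In form: [tx, ty, tz, wx, wy, wz, fingers, tx, ty, tz, wx, wy, wz, fingers, ...]. A call has 1 to 12 rows; each row is the pose to reach, as a shift and turn from the pose commanded when the call began, along the tool's axes at that moment; what a row does not reach only later rows make up. A row lasts 1/12 s, in which the tool goes at most 41.7 mm and 7.16 degrees, less where a joint would pass 70% of its speed; a pose out of reach is approached as far as the arm can. A call with a gripper value outside its range is refused whole. The fingers move at their own pace and stop on an object; "grip_force" is the grip in N (left out, the last holds). Time passes only in rows, so rows that repeat a pose let the fingers close. It gives the time, the measured TCP pose, the force, the opening and the grip force at its end, in the units of the state.
- r.sense(): the state, without advancing time (a new reading comes with each control period).
- cams.grab_frame(name): name is "side" or "top"; returns a dict with "color" (420x560x3 uint8, blue, green, red), "fx", "fy", "cx", "cy" (pixels), "xyz" and "attitude" of the camera in the world. Camera axes: x right, y down, z forward; pixel columns grow to the right and rows downward; lengths in mm; the calibration is good to about 2 mm. A picture is of the moment at which its call begins. There is no depth.
- r.sign_off(): hands the job in; it is judged then, once.
The state is a dict: "clock": time; "qpos": joint angles; "qvel": joint speeds; "joint_efforts": joint torques, N m; "eef_pos": TCP position; "tcp_rot": TCP orientation; "contact_force": force on the tool from outside, world axes, zero at the start; "wrist_torque": the same for the moment, N m; "opening": opening from 0.0 (shut) to 1.0 (fully open); "grasp_force": force on a finger pad.
Only numpy, scipy, OpenCV 4.12 (cv2) and the standard library are available. Lean on these libraries where they do the work, as an engineer would, in place of code of your own. Each camera call takes 0.05 s, during which the arm holds its last target. There are 200 camera calls.

## Task

Take the hooked push tool from the flat bar and use its thin shaft to press the small reset button at the bottom of the hole in the sloping console: gently, fully down, kept down for about a second, then let it come back up. Then hang the tool over the bar again, hook on one side and shaft on the other, and let go. Leave the other console controls and everything else on the bench as they are.

Things in the scene. Friction and masses are not known exactly. Their poses are not given: they have to be found in the camera images.
- push_tool: Push tool, 0.1-0.19 kg, starts hanging over the bar. Origin: mid underside of its steel cross-piece (36 x 14 x 8 mm), which rests on the bar; x across, y along the bar, z up. At x = -13 mm: black handle above (z 8 to 53 mm; 14 mm in x, 22 in y), 7 mm round-ended shaft below to z = -95. At x = +13 mm: hook leg (8 x 14 mm) down to z = -30. The bar fits the 18 mm gap (x -9 to 9 mm).
- tool_grip (a point): Middle of the push tool's handle: on the shaft axis, 31 mm above the cross-piece's underside. Axes as the tool's.
- tool_tip (a point): Lower end of the push tool's shaft, on its axis, 126 mm below tool_grip. Axes as the tool's.
- bar_stand: Fixed stand: a flat horizontal bar 10 mm wide (x) and 10 mm thick, 200 mm long along the stand's y, its top 140 mm above the bench, on two posts at y = -100 and +100 mm (12 mm thick in y); 12 mm base plate 90 x 220 mm. Origin: centre of the base's underside on the bench.
- bar_top (a point): Middle of the bar's top face, y along the bar.
- reset_module: One of three grey wedge blocks on the console (120 deep, 64 wide, 66 mm pitch; order varies): the one with a round 13 mm hole (thin black rim) in mid-face, a small amber lens above it, no other control. Origin: centre of underside; x to its high rear, y along the row. The face slopes 30 degrees, low at -x; its outward normal is (-0.5, 0, 0.866) in this frame.
- reset_mouth (a point): Centre of the hole's mouth on the sloping face, 85 mm above the module's underside; axes as the module's (not tilted). The hole runs 14 mm straight in, square to the face; the button's top lies below it, 15 to 27.2 mm under the face along the normal, different each time and not tracked: feel for it.
- reset_button (a joint): Travel of the white reset button along the hole, 0 (up) to 0.006 m (fully down); it springs back. It takes about 2 N to start it and 6.3 N fully down, then it is on a hard stop. Wanted: at least 0.0048.
- start_button (a joint): Proud white button 24 mm wide, 12 mm high, on another module; 0 up, 0.006 m down. Leave alone.
- dial_end (a point): End of the bar grip (24 x 7 mm, 18 mm proud of the face) of the black dial on the third module, 12 mm from the dial's axis at mid-face. It may stand at any angle. Leave alone.
- console: Fixed console base plate 150 x 215 x 12 mm under the three modules; origin at the centre of its underside on the bench; modules stand on it 66 mm apart along its y.
- saddle_plate: Plain steel inverted U (34 x 26 mm, legs 55 mm) hanging over the same bar, 65 to 85 mm along it from the push tool; origin under its top web on the bar. Leave alone.
- screwdriver: Screwdriver lying at the right. Bystander.
- spanner: Spanner lying at the left. Bystander.
- tape_roll: Cardboard roll, 90 mm across, 25 mm high, lying flat behind the task's things. Bystander.
- spray_can: Can 60 mm wide, 150 mm high, standing to the left. Bystander.
- parts_bin: Open blue bin 140 x 100 x 60 mm, to the right. Bystander.
- mug: White mug, to the left. Bystander.

How it is judged (in metres and radians):
On the way, in this order (a step that is already met when the one before it is completed fails the run):
1. the push tool is lifted off the bar (25 mm above its seat) (z of push_tool in the frame of bar_top above 0.025 m), for 0.1 s.
2. the reset button is held down at least 4.8 mm by the push tool for 0.6 s (value of joint reset_button above 0.0048 m and contact force between push_tool and reset_button above 0.5 N), for 0.6 s.
At the end, for the whole second after the job is handed in: The reset button is up again (under 1 mm). The push tool hangs at rest over the bar between its posts, bar between shaft and hook leg: cross-piece underside within -4 to +6 mm of the bar's top, within 10 mm of the bar's centre line, shaft within 0.3 rad of vertical, released (value of joint reset_button below 0.001 m and z of push_tool in the frame of bar_top between -0.004 and 0.006 m and x of push_tool in the frame of bar_top between -0.01 and 0.01 m and y of push_tool in the frame of bar_top between -0.088 and 0.088 m and angle between push_tool's own z axis and vertical below 0.3 rad and linear speed of push_tool below 0.02 m/s and contact force between push_tool and bar_stand above 0.3 N); the robot touches nothing.
It fails at once if the push tool presses on the reset button with more than 25 N (contact force between push_tool and reset_button above 25 N).
It fails at once if the push tool presses on the reset module's housing with more than 25 N (contact force between push_tool and reset_module above 25 N).
It fails at once if the start button is pushed in more than 2.5 mm (value of joint start_button above 0.0025 m).
It fails at once if the dial is turned (the end of its grip moves more than 4 mm) (distance of dial_end from where it was at the start of the episode above 0.004 m).
It fails at once if the saddle plate on the bar or a bystander is moved more than 30 mm (distance of any of saddle_plate, screwdriver, spanner, tape_roll, spray_can, parts_bin, mug from where it was at the start of the episode above 0.03 m).
It also fails if it takes over 53 s, if anything falls off the work surface, if the arm or the gripper's body presses on something with over 40 N, if the wrist force passes 120 N, or if a joint passes its speed limit or range.

## Working session

There is one attempt and no reset: what is moved stays moved. The work goes in short steps, Python scripts to look and compute and a tool call to move; the robot and the scene stay as the last step left them, time stands still between calls to the robot, and variables do not carry over. Pictures are saved under pics/ and viewed, at most 10 in all, crops included, and the job is handed in when it is done.

Besides the shell and the picture viewer there is one more tool, called after "Emit:" by a JSON object that holds its "op" and its "data", one argument or row to a line. send_rows: Moves the arm, as the interface text tells. Its arguments: {"type":"object","properties":{"targets":{"type":"array"},"grip_force":{"type":"number"}},"required":["targets"]}

```bash
mkdir -p pics; ls
python3 - <<'E'
from rig import r,cams
import cv2
print(r.sense())
for n in("side","top"):
    f=cams.grab_frame(n); cv2.imwrite(f"pics/{n}0.png",f["color"]); print({k:v for k,v in f.items() if k!="color"})
E
```

```text
pics
{'clock': 0.0, 'qpos': array([-1.26037930e+00,  3.53673062e-01,  1.63412361e+00, -2.28568588e-05,
        1.15517998e+00, -2.37637021e-03]), 'qvel': array([-6.57392602e-04, -2.76134196e-05,  1.26964833e-04,  1.57377932e-03,
       -1.74284849e-04,  3.24938047e-04]), 'joint_efforts': array([-2.06538214e-03, -6.05261850e+01, -3.42068160e+01, -2.18614796e-04,
        9.33528703e-03,  2.62637059e-05]), 'eef_pos': array([ 192.18886201, -594.22877965,  230.55061333]), 'tcp_rot': array([-3.14020860e+00,  1.76092481e-05,  3.12802657e-01]), 'contact_force': array([-0.18506055,  0.23841075, -0.33091086]), 'wrist_torque': array([-0.0087673 , -0.02249508,  0.01654123]), 'grasp_force': 0.0, 'opening': 1.0037767682878145}
{'fx': 538.529323960693, 'fy': 538.529323960693, 'cx': 279.7594336938955, 'cy': 204.71868292429497, 'xyz': array([ 137.39596947,  970.49852636, 1182.59548226]), 'attitude': array([-2.3426271 ,  0.01338123, -2.72435612])}
{'fx': 384.9249762957465, 'fy': 384.9249762957465, 'cx': 285.42917975496954, 'cy': 208.98777935907697, 'xyz': array([ 501.39280926,  -15.04257354, 1418.85347613]), 'attitude': array([-3.05593101e+00, -2.80305465e-03, -1.56877183e+00])}
```

View pics/side0.png

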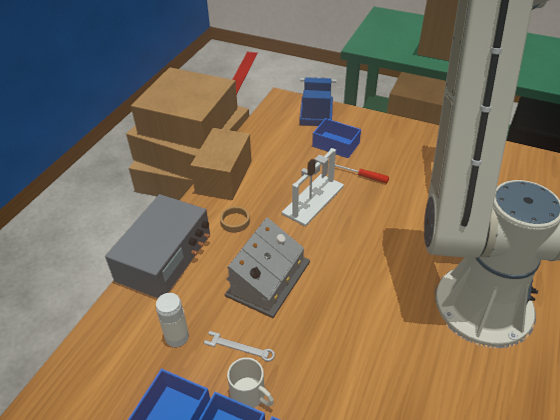

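View pics/top0.png

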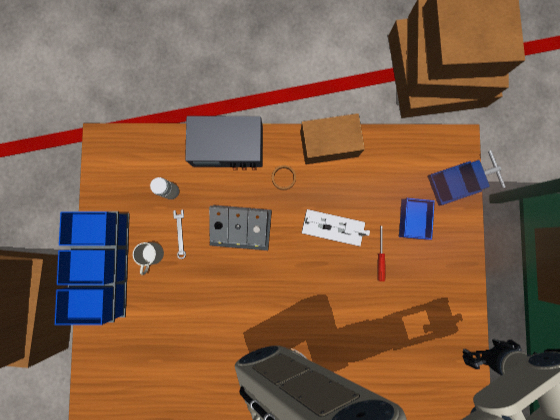

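The side view shows the console at about (268,262), with the dial at (255,272), the hole at (267,256) and the start button at (281,239). The stand is at about (313,190). In the top view the console is at (240,228) and the stand at (336,227). I'll enlarge both.

Run:
```python
import cv2,numpy as np
s=cv2.imread("pics/side0.png");t=cv2.imread("pics/top0.png")
def z(im,x,y,w,h,k): return cv2.resize(im[y:y+h,x:x+w],None,fx=k,fy=k,interpolation=cv2.INTER_CUBIC)
a=np.hstack([z(s,275,140,80,90,5),z(s,222,215,80,90,5)])   # 800x450
cv2.imwrite("pics/sidez.png",a)
b=np.vstack([z(t,295,200,80,50,8)[:,:640],z(t,205,200,80,50,8)][:1])
b=np.vstack([z(t,298,203,80,48,6),z(t,204,203,80,48,6)])
cv2.imwrite("pics/topz.png",b)
```

```text
(no output)
```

View pics/sidez.png

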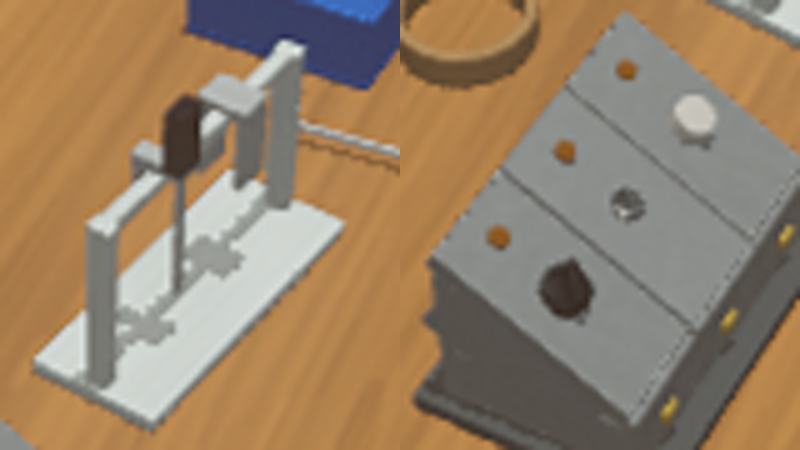

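View pics/topz.png

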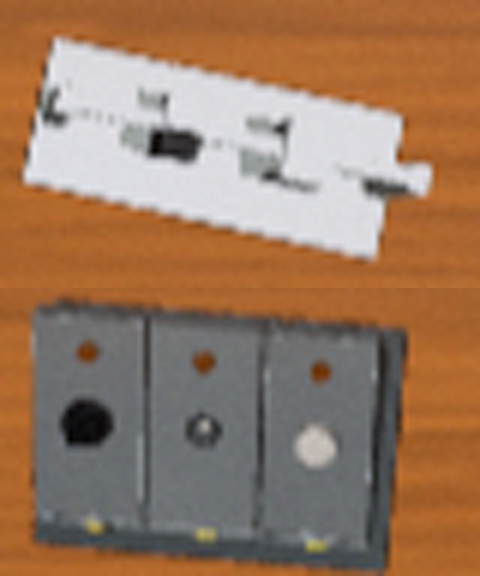

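The enlargements show the following:
- **Tool:** the handle is on the robot's side of the bar, at side zoom (182,137) and top zoom (175,145). The hook end shows beyond the bar at side zoom (145,156).
- **Saddle plate:** right of the tool, at side zoom (232,95).
- **Reset hole:** on the middle module, at side zoom (627,204) and top zoom (204,429).

Next I'll triangulate these points.

```bash
cat > h.py <<'E'
import cv2,numpy as np,json
from scipy.spatial.transform import Rotation as Ro
from rig import r,cams
def P(f):
    return dict(K=np.array([[f["fx"],0,f["cx"]],[0,f["fy"],f["cy"]],[0,0,1]]),c=f["xyz"],R=Ro.from_euler("xyz",f["attitude"]).as_matrix())
def ray(p,uv):
    d=p["R"]@np.linalg.solve(p["K"],[uv[0],uv[1],1]); return p["c"],d/np.linalg.norm(d)
def plane(p,uv,z):
    c,d=ray(p,uv); return c+d*(z-c[2])/d[2]
def tri(ps,uvs):
    A=np.zeros((3,3));b=np.zeros(3);L=[]
    for p,u in zip(ps,uvs):
        c,d=ray(p,u);M=np.eye(3)-np.outer(d,d);A+=M;b+=M@c;L.append((c,d))
    X=np.linalg.solve(A,b)
    return X,[round(float(np.linalg.norm(np.cross(X-c,d))),2) for c,d in L]
def proj(p,X):
    v=p["K"]@(p["R"].T@(np.asarray(X,float)-p["c"])); return v[:2]/v[2]
def blob(im,box,cond):
    x,y,w,h=box; c=im[y:y+h,x:x+w].astype(int); m=cond(c,c.max(2),c.min(2)).astype(np.uint8)
    n,l,s,ct=cv2.connectedComponentsWithStats(m); i=1+np.argmax(s[1:,4]); return ct[i]+[x,y],s[i,4],(l==i)
E
python3 - <<'E'
from h import *
S=cams.grab_frame("side");T=cams.grab_frame("top");ps=[P(S),P(T)];s,t=S["color"],T["color"]
np.set_printoptions(precision=1,suppress=True)
dark=lambda c,a,b:a<75
amb=lambda c,a,b:(c[...,2]-c[...,0]>60)&(a>90)
wh=lambda c,a,b:(b>165)
hs=blob(s,(302,155,18,22),dark);ht=blob(t,(318,220,16,14),dark)
print("handle",hs[:2],ht[:2],tri(ps,[hs[0],ht[0]]))
# amber lens (zoom coords -> small boxes)
for n,b1,b2 in(("dialL",(317-0,0,0,0),0),):pass
for n,a,b in(("L_dial",(498,237),(87,352)),("L_reset",(565,151),(204,362)),("L_start",(627,69),(320,371))):
    ua=np.array(a)/5+[222-80,215];ub=np.array([b[0],b[1]-288])/6+[204,203]
    x=blob(s,(int(ua[0])-4,int(ua[1])-4,9,9),amb);y=blob(t,(int(ub[0])-4,int(ub[1])-4,9,9),amb)
    print(n,x[:2],y[:2],tri(ps,[x[0],y[0]]))
for n,a,b in(("hole",(627,204),(204,429)),("start",(695,117),(315,445)),("dial",(567,288),(86,422))):
    ua=np.array(a)/5+[222-80,215];ub=np.array([b[0],b[1]-288])/6+[204,203]
    print(n,ua,ub,tri(ps,[ua,ub]))
for nm,cs in (("base top corners topview",[(55,38),(402,115),(376,258),(23,183)]),):
    print(nm,[plane(ps[1],np.array(c)/6+[298,203],12) for c in cs])
print("side base corners",[plane(ps[0],np.array(c)/5+[275,140],12) for c in [(35,362),(155,425),(343,224),(225,165)]])
print("console low/hi corner side hi edge (430,260),(622,12); low (635,422)",[tri(ps,[np.array(a)/5+[142,215],np.array([b[0],b[1]-288])/6+[204,203]]) for a,b in(((430,260),(35,312)),((622,12),(382,335)))])
print("bar ends side z140",[plane(ps[0],np.array(c)/5+[275,140],140) for c in [(100,222),(290,45)]])
E
```

```text
handle (array([311.1, 167.3]), np.int32(93)) (array([326.3, 226.5]), np.int32(30)) (array([ 551. , -151.1,  171.7]), [0.93, 0.93])
L_dial (array([241.5, 261.8]), np.int32(13)) (array([218. , 213.3]), np.int32(7)) (array([597.5, 209.1, 121.9]), [0.22, 0.22])
L_reset (array([254.6, 244.6]), np.int32(13)) (array([237.5, 215. ]), np.int32(8)) (array([591.9, 143.3, 122.1]), [0.09, 0.09])
L_start (array([267. , 228.5]), np.int32(10)) (array([257. , 216.5]), np.int32(6)) (array([586.9,  77.4, 121.6]), [0.28, 0.28])
hole [267.4 255.8] [238.  226.5] (array([554.7, 144.5,  95.5]), [0.42, 0.42])
start [281.  238.4] [256.5 229.2] (array([544.7,  80. , 102.8]), [0.38, 0.38])
dial [255.4 272.6] [218.3 225.3] (array([557.9, 211.1, 100.1]), [0.02, 0.02])
base top corners topview [array([621.1, -98.5,  12. ]), array([ 574.5, -310. ,   12. ]), array([ 487.6, -292.9,   12. ]), array([532.6, -78.8,  12. ])]
side base corners [array([619.1, -94.6,  12. ]), array([531.5, -74.1,  12. ]), array([ 486.8, -288.3,   12. ]), array([ 577.6, -312.9,   12. ])]
console low/hi corner side hi edge (430,260),(622,12); low (635,422) [(array([619.8, 237.5, 122.2]), [1.0, 1.0]), (array([605.7,  41.3, 123.1]), [0.6, 0.6])]
bar ends side z140 [array([577.9, -97.5, 140. ]), array([ 532.9, -294.5,  140. ])]
```

```bash
cat >> h.py <<'E'
def rel(pos,rot):
    s=r.sense();R0=Ro.from_euler("xyz",s["tcp_rot"])
    sh=R0.inv().apply(np.array(pos)-s["eef_pos"])/1000;w=(R0.inv()*rot).as_rotvec()
    print("shift",np.round(sh,4),"turn",np.round(w,4),"rows",max(np.linalg.norm(sh)*24,np.degrees(np.linalg.norm(w))/7.16),"F",np.round(s["contact_force"],2),"t",s["clock"])
rpy=lambda *a:Ro.from_euler("xyz",a)
E
python3 -c "
from h import *
rel([550,-151,255],rpy(np.pi,0,1.363))"
```

```text
shift [ 0.4768 -0.3118 -0.0239] turn [-8.0000e-04 -5.0000e-04 -1.0503e+00] rows 13.686122781921831 F [ 0.01 -0.49  0.04] t 0.2
```

Emit:
{"op": "send_rows", "data": {
  "targets": [0.04, -0.026, -0.024, 0, 0, -0.09, 1, 0.08, -0.052, -0.024, 0, 0, -0.18, 1, 0.12, -0.078, -0.024, 0, 0, -0.27, 1, 0.16, -0.104, -0.024, 0, 0, -0.36, 1, 0.2, -0.13, -0.024, 0, 0, -0.45, 1, 0.24, -0.156, -0.024, 0, 0, -0.54, 1, 0.27, -0.177, -0.024, 0, 0, -0.63, 1, 0.3, -0.197, -0.024, 0, 0, -0.72, 1, 0.33, -0.217, -0.024, 0, 0, -0.81, 1, 0.36, -0.237, -0.024, 0, 0, -0.9, 1, 0.39, -0.256, -0.024, 0, 0, -0.98, 1, 0.42, -0.276, -0.024, 0, 0, -1.05, 1]
}}

```text
clock: 1.2
eef_pos: [503.4, -206.6, 255.4]
tcp_rot: [3.141, 0.0, 1.367]
contact_force: [0.9, -0.8, -0.1]
opening: 0.996
grasp_force: 0.0
```

```bash
python3 -c "
from h import *
rel([550,-151,255],rpy(np.pi,0,1.363))"
```

```text
shift [0.0639 0.0344 0.0004] turn [0.0002 0.0001 0.004 ] rows 1.740539505954339 F [ 0.9  -0.81 -0.1 ] t 1.2
```

Emit:
{"op": "send_rows", "data": {
  "targets": [0.03, 0.016, 0, 0, 0, 0, 1, 0.05, 0.027, 0, 0, 0, 0, 1, 0.063, 0.034, 0, 0, 0, 0.004, 1, 0.063, 0.034, 0, 0, 0, 0.004, 1, 0.063, 0.034, 0, 0, 0, 0.004, 1]
}}

```text
clock: 1.62
eef_pos: [548.8, -153.3, 255.0]
tcp_rot: [-3.141, 0.0, 1.361]
contact_force: [0.3, 0.3, 0.1]
opening: 1.0
grasp_force: 0.0
```

Run:
```python
from h import *
rel([550,-151,153],rpy(np.pi,0,1.363))
f=cams.grab_frame("side");cv2.imwrite("pics/s2.png",cv2.resize(f["color"][100:240,240:400],None,fx=4,fy=4))
```

```text
shift [0.0026 0.0008 0.102 ] turn [-0.0007  0.0002 -0.0024] rows 2.4483358920883984 F [0.26 0.32 0.1 ] t 1.6167
```

View pics/s2.png

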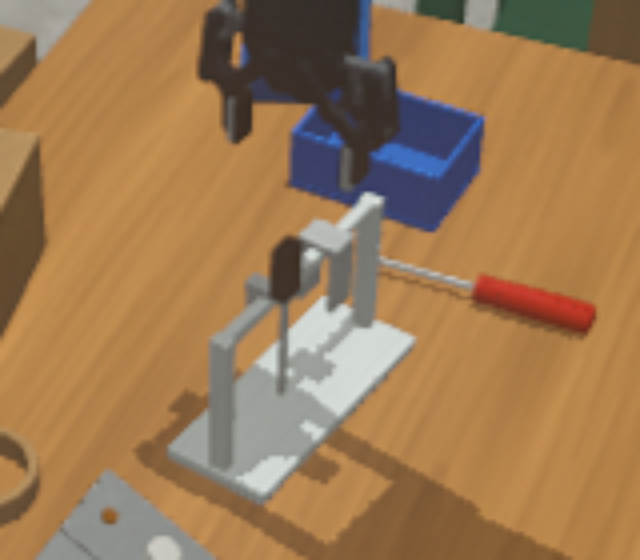

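The open fingers, at (236,110) and (355,160), straddle the handle at (287,268), closing across the bar. I'll go down and grip.

Emit:
{"op": "send_rows", "data": {
  "targets": [0.003, 0.001, 0.025, 0, 0, -0.002, 1, 0.003, 0.001, 0.05, 0, 0, -0.002, 1, 0.003, 0.001, 0.075, 0, 0, -0.002, 1, 0.003, 0.001, 0.09, 0, 0, -0.002, 1, 0.003, 0.001, 0.1, 0, 0, -0.002, 1, 0.003, 0.001, 0.102, 0, 0, -0.002, 1, 0.003, 0.001, 0.102, 0, 0, -0.002, 0.3, 0.003, 0.001, 0.102, 0, 0, -0.002, -0.2, 0.003, 0.001, 0.102, 0, 0, -0.002, -0.6, 0.003, 0.001, 0.102, 0, 0, -0.002, -1, 0.003, 0.001, 0.102, 0, 0, -0.002, -1, 0.003, 0.001, 0.102, 0, 0, -0.002, -1],
  "grip_force": 60
}}

```text
clock: 2.67
eef_pos: [551.0, -151.2, 154.0]
tcp_rot: [3.14, 0.0, 1.361]
contact_force: [0.3, 1.0, 7.5]
opening: 0.156
grasp_force: 58.3
```

Emit:
{"op": "send_rows", "data": {
  "targets": [0, 0, 0, 0, 0, 0, -1, 0, 0, 0, 0, 0, 0, -1, 0, 0, 0, 0, 0, 0, -1, 0, 0, 0, 0, 0, 0, -1]
}}

```text
clock: 3.0
eef_pos: [551.1, -151.3, 154.1]
tcp_rot: [3.14, 0.0, 1.361]
contact_force: [-0.2, -0.6, 6.8]
opening: 0.157
grasp_force: 58.8
```

Emit:
{"op": "send_rows", "data": {
  "targets": [0, 0, -0.01, 0, 0, 0, -1, 0, 0, -0.03, 0, 0, 0, -1, 0, 0, -0.055, 0, 0, 0, -1, 0, 0, -0.08, 0, 0, 0, -1, 0, 0, -0.105, 0, 0, 0, -1, 0, 0, -0.125, 0, 0, 0, -1, 0, 0, -0.14, 0, 0, 0, -1, 0, 0, -0.14, 0, 0, 0, -1, 0, 0, -0.14, 0, 0, 0, -1]
}}

```text
clock: 3.75
eef_pos: [550.4, -151.1, 293.7]
tcp_rot: [3.141, 0.0, 1.361]
contact_force: [-0.4, -0.8, -1.3]
opening: 0.153
grasp_force: 58.5
```

```bash
cat >> h.py <<'E'
psm=-0.08
n=np.array([-.5*np.cos(psm),-.5*np.sin(psm),.866])
RT=Ro.from_euler("z",psm)*Ro.from_euler("y",-np.pi/6)*Ro.from_euler("z",np.pi/2)*Ro.from_euler("x",np.pi)
M=np.array([554.7,144.5,96.5])
E
python3 - <<'E'
from h import *
rel(M+n*(50+109),RT)
E
```

```text
shift [ 0.2797 -0.1363  0.0594] turn [-0.5219  0.0342 -0.127 ] rows 7.6024251038602735 F [-0.42 -0.81 -1.3 ] t 3.75
```

Emit:
{"op": "send_rows", "data": {
  "targets": [0.02, -0.01, 0, -0.04, 0.003, -0.01, -1, 0.05, -0.024, 0, -0.1, 0.006, -0.024, -1, 0.085, -0.041, 0, -0.16, 0.01, -0.04, -1, 0.12, -0.058, 0, -0.22, 0.014, -0.054, -1, 0.155, -0.075, 0, -0.28, 0.019, -0.07, -1, 0.19, -0.092, 0, -0.34, 0.023, -0.086, -1, 0.22, -0.107, 0, -0.4, 0.027, -0.1, -1, 0.25, -0.122, 0.01, -0.46, 0.031, -0.112, -1, 0.27, -0.132, 0.03, -0.5, 0.034, -0.122, -1, 0.28, -0.136, 0.05, -0.522, 0.034, -0.127, -1, 0.28, -0.136, 0.059, -0.522, 0.034, -0.127, -1, 0.28, -0.136, 0.059, -0.522, 0.034, -0.127, -1]
}}

```text
clock: 4.75
eef_pos: [473.1, 150.7, 230.5]
tcp_rot: [2.625, 0.004, 1.493]
contact_force: [-1.3, 0.1, -1.3]
opening: 0.156
grasp_force: 58.7
```

Emit:
{"op": "send_rows", "data": {
  "targets": [0, 0, 0, 0, 0, 0, -1, 0, 0, 0, 0, 0, 0, -1, 0, 0, 0, 0, 0, 0, -1]
}}

```text
clock: 5.0
eef_pos: [476.7, 150.5, 235.3]
tcp_rot: [2.618, -0.001, 1.489]
contact_force: [0.3, 0.7, -0.6]
opening: 0.155
grasp_force: 58.7
```

Run:
```python
from h import *
rel(M+n*(20+109),RT)
S=cams.grab_frame("side");T=cams.grab_frame("top")
s=S["color"];t=T["color"];cv2.imwrite("pics/s3raw.png",s);cv2.imwrite("pics/t3raw.png",t)
c=r.sense();Rc=Ro.from_euler("xyz",c["tcp_rot"]);tip=c["eef_pos"]+Rc.apply([0,0,109])
print(np.round(tip,1),(tip-M)@n,"pred tip px",proj(P(S),tip),proj(P(T),tip),"hole",proj(P(S),M),proj(P(T),M))
z=lambda im,x,y:cv2.resize(im[y:y+75,x:x+65],None,fx=6,fy=6,interpolation=cv2.INTER_CUBIC)
cv2.imwrite("pics/z3.png",np.hstack([z(s,232,195),z(t,205,180)]))
```

```text
shift [ 0.0002 -0.0017  0.0303] turn [ 0.0001  0.0002 -0.0019] rows 0.7280176341893181 F [ 0.28  0.7  -0.56] t 5.0
[530.9 146.2 140.8] 50.31337323383923 pred tip px [275.16306268 247.57502946] [235.71137476 232.99528776] hole [267.53305869 255.56809081] [237.91498976 226.36487285]
```

View pics/z3.png

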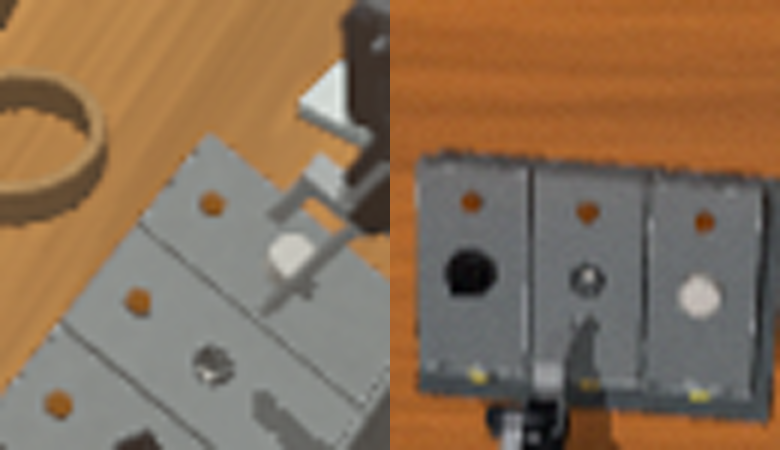

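The left panel (side view) shows the tip at (265,312), against a predicted (259,316), so it is within about 1 px of the raw image. The hole is at (212,366). In the right panel (top view) the hole is at (588,280) and the grey shaft can't be told from the face. I'll go closer and measure again.

Emit:
{"op": "send_rows", "data": {
  "targets": [0, 0, 0.01, 0, 0, 0, -1, 0, -0.001, 0.02, 0, 0, 0, -1, 0, -0.001, 0.03, 0, 0, 0, -1, 0, -0.001, 0.038, 0, 0, 0, -1, 0, -0.001, 0.043, 0, 0, 0, -1, 0, -0.001, 0.043, 0, 0, 0, -1, 0, -0.001, 0.043, 0, 0, 0, -1, 0, -0.001, 0.043, 0, 0, 0, -1, 0, -0.001, 0.043, 0, 0, 0, -1]
}}

```text
clock: 5.85
eef_pos: [496.4, 149.6, 196.9]
tcp_rot: [2.618, -0.0, 1.491]
contact_force: [-0.3, 0.0, -0.7]
opening: 0.156
grasp_force: 58.8
```

Run:
```python
from h import *
S=cams.grab_frame("side");T=cams.grab_frame("top")
s=S["color"];t=T["color"];cv2.imwrite("pics/s4raw.png",s);cv2.imwrite("pics/t4raw.png",t)
c=r.sense();Rc=Ro.from_euler("xyz",c["tcp_rot"]);tip=c["eef_pos"]+Rc.apply([0,0,109])
print(c["clock"],c["contact_force"],np.round(tip,1),(tip-M)@n,"lateral",np.round((tip-M)-((tip-M)@n)*n,2))
for d in(109,89,69):
  X=c["eef_pos"]+Rc.apply([0,0,d]);print(d,(proj(P(S),X)-[252,235])*13,(proj(P(T),X)-[223,212])*13+[390,0])
print("hole",(proj(P(S),M)-[252,235])*13,(proj(P(T),M)-[223,212])*13+[390,0])
z=lambda im,x,y:cv2.resize(im[y:y+35,x:x+30],None,fx=13,fy=13,interpolation=cv2.INTER_CUBIC)
cv2.imwrite("pics/z4.png",np.hstack([z(s,252,235),z(t,223,212)]))
```

```text
5.95 [ 0.17440318  1.03401493 -0.58926613] [550.7 145.3 102.6] 7.278011920503237 lateral [-0.37  0.51 -0.23]
109 [217.33544163 256.58543735] [577.8941691 201.0001098]
89 [258.57298854 217.89286398] [566.2476956  236.93319995]
69 [300.73920391 178.32893489] [554.27134869 273.8840549 ]
hole [201.92976302 267.38518059] [583.89486682 186.74334699]
```

View pics/z4.png

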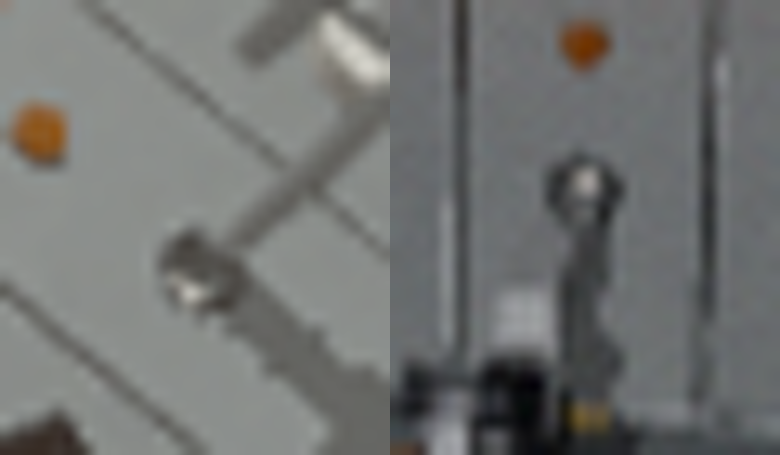

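The left panel (side view) shows the hole centred at about (202,270). The shaft comes in from the upper right and ends at about (232,246), with its axis pointing at the hole. In the top view the hole is at (585,188). I'll fit the shaft's centreline by differencing against the first picture.

Run:
```python
from h import *
S=cams.grab_frame("side");c=r.sense();Rc=Ro.from_euler("xyz",c["tcp_rot"])
g=lambda a:cv2.cvtColor(a,cv2.COLOR_BGR2GRAY).astype(float)
g0=g(cv2.imread("pics/side0.png"));d=g0-g(cv2.imread("pics/s4raw.png"))
print(np.round(d[242:262,260:284]).astype(int))
print(np.round(g0[250:262,260:276]).astype(int))
p=P(S)
print([np.round(proj(p,c["eef_pos"]+Rc.apply([0,0,k])),2) for k in(109,99,89,79)],proj(p,M))
ex=RT.apply([1,0,0]);ey=RT.apply([0,1,0])
print("px per mm toolx,tooly",proj(p,M+5*ex)/5-proj(p,M)/5,proj(p,M+5*ey)/5-proj(p,M)/5)
```

```text
[[  0   1   0   0   0   1  -1   1   0  -1   0   1   1   1   0   0   1   0
    1  -1   0  10  12   5]
 [  0   0   0   0   0   0   1   1   1   0   1   1   0   0   0   0   0  -1
   -2  -8  -5  -1  -1   1]
 [  0   0   0   0   1   0   0   0   1   1   0   1   0   0   0  -1  -1   8
   20  30  35  25   8   2]
 [  0  -1   0   0   0   1   1   1   0   0   1   0   1   1   0   0   7  22
   32  43  33  10   2   2]
 [  1   0   0   1   1   0   1   1   0   0   0   0   1   0  -1   8  22  33
   40  32   9   0   1   0]
 [ -1   0   0   0   0   1   0  -1   1   1   0   0   0   0  17  26  33  39
   30   8   0   0   1   2]
 [  1   0   0   0   0   1   0   0   1   1   2   0  -1   9  -1  32  42  33
    8  -1   0   1   1   1]
 [  1  -1   0   0   1   0   0   0   0   1   0  -2  10  26  31  19  30   8
    0   0   0   0   1   0]
 [  0   0   0   0  -1   0   0   0   0   0  -1  11  27  37  45  20   8   1
   -1   1   1   1   1   0]
 [  0   0  -1  -1  -1   0   0   1   0   0  12  28  39  43  24   6   0   1
    1   0   1   2   0   1]
 [ -1   1  -1   0   0   0   0   0   2  11  29  41  39  12   3   0  -1   1
    0   2   1   
[... 1228 characters left out ...]
97 136 143 142 142 141 142]
 [141 141 141 145  98  87  82  79  87  85  96 134 142 142 141 141]
 [140 141 141 143 125 136 117  88  93 101 108 138 143 142 142 141]
 [141 140 140 142 124 111 183 148 110  92  87 133 142 142 142 142]
 [140 139 140 142 139 115 135  99  78  84 127 142 142 142 142 142]
 [141 139 140 141 143 138 137 113 127 136 142 143 142 141 142 141]
 [141 141 141 141 142 142 142 138 142 143 142 142 141 141 141 141]
 [143 141 142 142 141 141 141 141 141 142 142 141 141 139 139 141]]
[array([268.73, 254.75]), array([270.31, 253.27]), array([271.9 , 251.77]), array([273.52, 250.26])] [267.53305869 255.56809081]
px per mm toolx,tooly [-0.18665178  0.25713224] [-0.29157162 -0.24074694]
```

Run:
```python
from h import *
T=cams.grab_frame("top");c=r.sense();Rc=Ro.from_euler("xyz",c["tcp_rot"])
g=lambda a:cv2.cvtColor(a,cv2.COLOR_BGR2GRAY).astype(float)
t0=cv2.imread("pics/top0.png");d=g(t0)-g(T["color"])
print("cols 230..243 rows 222..242");print(np.round(d[222:242,230:244]).astype(int))
print(np.round(g(t0)[221:233,231:246]).astype(int))
p=P(T)
print([np.round(proj(p,c["eef_pos"]+Rc.apply([0,0,k])),2) for k in(109,99,89,79,69)],proj(p,M))
ex=RT.apply([1,0,0]);ey=RT.apply([0,1,0])
print(proj(p,M+5*ex)/5-proj(p,M)/5,proj(p,M+5*ey)/5-proj(p,M)/5)
```

```text
cols 230..243 rows 222..242
[[  2   4   2   2   3   0  -1   1   2   0   2   4   2   1]
 [  0   1   2   0   1   7   3  -2   2   0   0   1   5   4]
 [  1   0   3   0   3  -3  -1  -7   1   3   0   2   3   1]
 [ -4   2   2   0   7   2   4   5   4  -1  -1   2   2   5]
 [  3   4   6   1   5   1   5   3   2   1   0   6  -1   2]
 [  3   2   2   1   2  -3   1   0  -3  14  -1   0   3   5]
 [  1  -1  -2   1   2   3   9 -24  -7  20   0   0   3  -2]
 [ -3   2   5   7   7   7  12   5  23  27   4   3   0   5]
 [  3   3   3   7   6   5   9  44  50  43   3   4   1   2]
 [  5  -1   5   9   8   4  14  43  52  44   3   5   3   4]
 [  3   4   6   8   5   4  30  48  51  42   2   1   3   2]
 [  3   6   4   6   4   6  41  52  48  44   1   3   4  -3]
 [  1  -6 -19 -23 -20  -1  48  53  45  20   1   3  -1   0]
 [  3 -22 -38 -38 -43  -6  53  46  40   3   4   0   4  -1]
 [  0 -22 -33 -39 -40 -10  52  48  46   0   2   3   1   4]
 [  6 -24 -40 -39 -38 -16  54  45  44  24   3   0   1   0]
 [ -4 -12 -11 -14 -12  -8  52  44  48  47  20  -1   2   0]
 [ 25  43  45  40  31   3  51  44  46  45  44   4  -1  -2]
 [ 74  92 
[... 371 characters left out ...]
112 114  70  60 121 145  62  87 111 113 114 112 112]
 [116 114 113 110  56  74 124 145  65  51 113 110 116 112 109]
 [112 112 113 109  57  70  83  83  62  65 110 111 113 108 110]
 [110 110 113 110  89  74  66  79  58 101 113 113 110 111 113]
 [112 113 111 114 113  96  84  91  88 114 113 111 114 109 111]
 [112 112 113 115 112 112 115 113 112 113 113 111 113 111 107]
 [111 113 113 113 111 114 112 111 113 115 113 114 113 111 107]
 [114 114 113 112 111 111 112 112 112 113 115 116 111 111 112]]
[array([237.46, 227.48]), array([237.02, 228.85]), array([236.57, 230.25]), array([236.11, 231.66]), array([235.65, 233.09])] [237.91498976 226.36487285]
[-0.29011043 -0.02389994] [ 0.0058356  -0.25774915]
```

Run:
```python
from h import *
T=cams.grab_frame("top");S=cams.grab_frame("side");c=r.sense();Rc=Ro.from_euler("xyz",c["tcp_rot"])
X=lambda v:c["eef_pos"]+Rc.apply(v)
for nme,f in(("side",S),("top",T)):
  p=P(f)
  for v in([0,19,6],[0,31,6],[-7,31,6],[7,31,6],[7,8,6],[-7,8,6],[0,26,44],[0,0,14]): print(nme,v,np.round(proj(p,X(v)),1))
s=S["color"];t=T["color"]
z=lambda im,x,y,w,h,k:cv2.resize(im[y:y+h,x:x+w],None,fx=k,fy=k,interpolation=cv2.INTER_NEAREST)
cv2.imwrite("pics/z5.png",np.hstack([z(s,255,205,50,60,8),z(cv2.convertScaleAbs(t,alpha=1.6),215,220,50,60,8)]))
```

```text
side [0, 19, 6] [280.  233.8]
side [0, 31, 6] [276.3 230.7]
side [-7, 31, 6] [277.6 228.9]
side [7, 31, 6] [274.9 232.6]
side [7, 8, 6] [282.1 238.5]
side [-7, 8, 6] [284.7 234.8]
side [0, 26, 44] [271.4 238.3]
side [0, 0, 14] [284.5 240. ]
top [0, 19, 6] [232.7 237.4]
top [0, 31, 6] [232.7 234. ]
top [-7, 31, 6] [234.9 234.2]
top [7, 31, 6] [230.5 233.9]
top [7, 8, 6] [230.4 240.2]
top [-7, 8, 6] [234.8 240.6]
top [0, 26, 44] [234.6 229.8]
top [0, 0, 14] [233.  241.3]
```

View pics/z5.png

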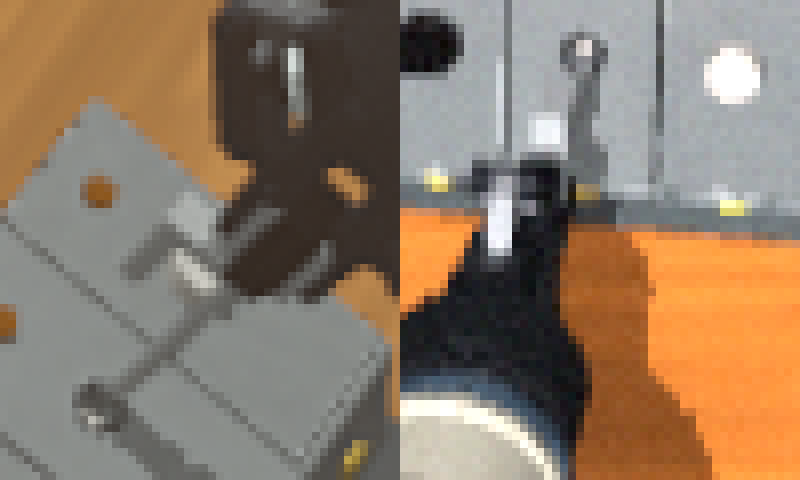

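Measured points match the predictions. The cross-piece is at top col 232.8 (predicted 232.7) and the hook end is at side (271.4,238.5) (predicted (271.4,238.3)). The hole is about 0.8 mm further along tool x. I'll insert the shaft gently.

Emit:
{"op": "send_rows", "data": {
  "targets": [0.0008, 0, 0.003, 0, 0, 0, -1, 0.0008, 0, 0.006, 0, 0, 0, -1, 0.0008, 0, 0.009, 0, 0, 0, -1, 0.0008, 0, 0.012, 0, 0, 0, -1, 0.0008, 0, 0.012, 0, 0, 0, -1, 0.0008, 0, 0.012, 0, 0, 0, -1]
}}

```text
clock: 6.65
eef_pos: [502.2, 149.6, 185.7]
tcp_rot: [2.62, 0.0, 1.491]
contact_force: [0.1, 0.5, -1.2]
opening: 0.156
grasp_force: 58.8
```

Emit:
{"op": "send_rows", "data": {
  "targets": [0, 0, 0.003, 0, 0, 0, -1, 0, 0, 0.006, 0, 0, 0, -1, 0, 0, 0.008, 0, 0, 0, -1, 0, 0, 0.008, 0, 0, 0, -1, 0, 0, 0.008, 0, 0, 0, -1]
}}

```text
clock: 7.07
eef_pos: [506.3, 149.4, 179.0]
tcp_rot: [2.619, 0.0, 1.491]
contact_force: [-0.4, 1.0, -0.9]
opening: 0.153
grasp_force: 58.8
```

The shaft is about 13 mm into the hole with no contact. Now I'll feel for the button.

Emit:
{"op": "send_rows", "data": {
  "targets": [0, 0, 0.001, 0, 0, 0, -1, 0, 0, 0.002, 0, 0, 0, -1, 0, 0, 0.002, 0, 0, 0, -1, 0, 0, 0.002, 0, 0, 0, -1]
}}

```text
clock: 7.4
eef_pos: [507.3, 149.4, 177.5]
tcp_rot: [2.619, -0.0, 1.491]
contact_force: [0.7, -0.2, -1.4]
opening: 0.155
grasp_force: 58.8
```

Emit:
{"op": "send_rows", "data": {
  "targets": [0, 0, 0.001, 0, 0, 0, -1, 0, 0, 0.002, 0, 0, 0, -1, 0, 0, 0.002, 0, 0, 0, -1, 0, 0, 0.002, 0, 0, 0, -1]
}}

```text
clock: 7.73
eef_pos: [508.4, 149.3, 175.8]
tcp_rot: [2.619, -0.0, 1.491]
contact_force: [-1.7, 0.1, 1.1]
opening: 0.15
grasp_force: 59.2
```

Emit:
{"op": "send_rows", "data": {
  "targets": [0, 0, 0.001, 0, 0, 0, -1, 0, 0, 0.002, 0, 0, 0, -1, 0, 0, 0.002, 0, 0, 0, -1, 0, 0, 0.002, 0, 0, 0, -1]
}}

```text
clock: 8.07
eef_pos: [509.4, 149.3, 174.1]
tcp_rot: [2.619, -0.0, 1.491]
contact_force: [-2.6, 0.6, 2.9]
opening: 0.156
grasp_force: 59.4
```

Emit:
{"op": "send_rows", "data": {
  "targets": [0, 0, 0.001, 0, 0, 0, -1, 0, 0, 0.0015, 0, 0, 0, -1, 0, 0, 0.0015, 0, 0, 0, -1]
}}

```text
clock: 8.32
eef_pos: [510.1, 149.2, 172.7]
tcp_rot: [2.619, -0.0, 1.491]
contact_force: [-1.9, -0.8, 3.7]
opening: 0.159
grasp_force: 59.5
```

Emit:
{"op": "send_rows", "data": {
  "targets": [0, 0, 0.001, 0, 0, 0, -1, 0, 0, 0.001, 0, 0, 0, -1, 0, 0, 0.001, 0, 0, 0, -1]
}}

```text
clock: 8.57
eef_pos: [510.6, 149.1, 171.9]
tcp_rot: [2.619, -0.0, 1.491]
contact_force: [-2.2, -0.5, 3.7]
opening: 0.155
grasp_force: 59.6
```

Emit:
{"op": "send_rows", "data": {
  "targets": [0, 0, 0.001, 0, 0, 0, -1, 0, 0, 0.001, 0, 0, 0, -1, 0, 0, 0.001, 0, 0, 0, -1]
}}

```text
clock: 8.82
eef_pos: [511.2, 149.1, 171.3]
tcp_rot: [2.618, -0.0, 1.491]
contact_force: [-5.8, 0.5, 8.8]
opening: 0.158
grasp_force: 60.7
```

Emit:
{"op": "send_rows", "data": {
  "targets": [0, 0, 0.0005, 0, 0, 0, -1, 0, 0, 0.0005, 0, 0, 0, -1, 0, 0, 0.0005, 0, 0, 0, -1]
}}

```text
clock: 9.07
eef_pos: [511.5, 149.2, 171.1]
tcp_rot: [2.618, -0.0, 1.491]
contact_force: [-8.0, 0.5, 12.9]
opening: 0.151
grasp_force: 61.4
```

On the hard stop, at about 16 N. I'll ease off slightly and hold.

Emit:
{"op": "send_rows", "data": {
  "targets": [0, 0, -0.0005, 0, 0, 0, -1, 0, 0, -0.0005, 0, 0, 0, -1, 0, 0, -0.0005, 0, 0, 0, -1, 0, 0, -0.0005, 0, 0, 0, -1, 0, 0, -0.0005, 0, 0, 0, -1, 0, 0, -0.0005, 0, 0, 0, -1, 0, 0, -0.0005, 0, 0, 0, -1, 0, 0, -0.0005, 0, 0, 0, -1, 0, 0, -0.0005, 0, 0, 0, -1, 0, 0, -0.0005, 0, 0, 0, -1, 0, 0, -0.0005, 0, 0, 0, -1, 0, 0, -0.0005, 0, 0, 0, -1]
}}

```text
clock: 10.07
eef_pos: [511.2, 149.1, 171.4]
tcp_rot: [2.618, -0.0, 1.491]
contact_force: [-5.6, 0.0, 9.7]
opening: 0.155
grasp_force: 60.2
```

Emit:
{"op": "send_rows", "data": {
  "targets": [0, 0, -0.003, 0, 0, 0, -1, 0, 0, -0.008, 0, 0, 0, -1, 0, 0, -0.015, 0, 0, 0, -1, 0, 0, -0.025, 0, 0, 0, -1, 0, 0, -0.04, 0, 0, 0, -1, 0, 0, -0.055, 0, 0, 0, -1, 0, 0, -0.07, 0, 0, 0, -1, 0, 0, -0.08, 0, 0, 0, -1, 0, 0, -0.085, 0, 0, 0, -1, 0, 0, -0.085, 0, 0, 0, -1, 0, 0, -0.085, 0, 0, 0, -1]
}}

```text
clock: 10.98
eef_pos: [468.7, 152.5, 244.7]
tcp_rot: [2.618, -0.0, 1.491]
contact_force: [0.4, 0.1, -1.9]
opening: 0.157
grasp_force: 59.0
```

Run:
```python
from h import *
rel([551.1,-151.3,290],rpy(np.pi,0,1.361))
S=cams.grab_frame("side");T=cams.grab_frame("top");cv2.imwrite("pics/s6raw.png",S["color"]);cv2.imwrite("pics/t6raw.png",T["color"])
s=S["color"];t=T["color"];c=r.sense();Rc=Ro.from_euler("xyz",c["tcp_rot"])
print([np.round(proj(P(S),c["eef_pos"]+Rc.apply(v)),1) for v in([0,0,109],[0,26,44],[0,0,14])])
d=cv2.absdiff(s,cv2.imread("pics/side0.png")).max(2)
h=np.array([255,225]);print((d[225:262,262:292]>12).astype(int).tolist().__str__().replace("], [","\n").replace(", ",""))
```

```text
shift [-0.2963  0.1148  0.0138] turn [ 0.5223 -0.0343  0.127 ] rows 7.633197115712707 F [ 0.39  0.11 -1.91] t 10.9833
[array([277.7, 246.8]), array([280.8, 229.4]), array([294.4, 231. ])]
[[000000000000000000011111111111
000000000000000000011111111111
000000000000000000111111011111
000000000000000000111110001111
000000000000000001111100000011
000000000000000001111000000001
000000000000000000010000000001
000000000000000000000000000011
000000000000000000000000000111
000000000000000000000000001111
000000000000000000000000001111
000000000000000000000000011110
000000000000000000000000111100
000000000000000000000011111000
000000000000000000000111110000
000000000000000000001111100000
000000000000000000011111000000
000000000000000000001000000000
000000000000000010000000000000
000000000000000001110000000000
000000000000000011100000000000
000000000000000111000000000000
000000000000000000000000000000
000000000000000000000000000000
000000000000000000000000000000
000000000000000000000000000000
000000000000000000000000000000
000000000000000000000000000000
000000000000000000000000000000
000000000000000000000000000000
000000000000000000000000000000
000000000000000000000000000000
000000000000000000000000000000
000000000000000000000000000000
000000000000000000000000000000
000000000000000000000000000000
000000000000000000000000000000]]
```

No slip: the tip is at (277.5,246), against a predicted (277.7,246.8). The hole region matches the first picture, so the button is up. I'm returning the tool to the bar.

Emit:
{"op": "send_rows", "data": {
  "targets": [-0.015, 0.006, 0.001, 0.026, -0.002, 0.006, -1, -0.045, 0.017, 0.002, 0.078, -0.005, 0.019, -1, -0.08, 0.031, 0.004, 0.14, -0.009, 0.034, -1, -0.115, 0.045, 0.005, 0.203, -0.013, 0.049, -1, -0.15, 0.058, 0.007, 0.264, -0.017, 0.064, -1, -0.185, 0.072, 0.0086, 0.326, -0.021, 0.079, -1, -0.22, 0.085, 0.0102, 0.388, -0.025, 0.094, -1, -0.25, 0.097, 0.0116, 0.441, -0.029, 0.107, -1, -0.275, 0.107, 0.0128, 0.485, -0.032, 0.118, -1, -0.29, 0.112, 0.0135, 0.511, -0.0335, 0.124, -1, -0.296, 0.115, 0.0138, 0.522, -0.0343, 0.127, -1, -0.296, 0.115, 0.0138, 0.522, -0.0343, 0.127, -1]
}}

```text
clock: 12.08
eef_pos: [551.8, -152.6, 288.8]
tcp_rot: [-3.14, 0.001, 1.359]
contact_force: [-0.3, 1.1, -0.8]
opening: 0.156
grasp_force: 58.8
```

Emit:
{"op": "send_rows", "data": {
  "targets": [0, 0, 0, 0, 0, 0, -1, 0, 0, 0, 0, 0, 0, -1, 0, 0, 0, 0, 0, 0, -1]
}}

```text
clock: 12.33
eef_pos: [550.7, -149.9, 289.9]
tcp_rot: [-3.141, 0.0, 1.362]
contact_force: [-0.3, -0.5, -0.2]
opening: 0.153
grasp_force: 58.8
```

```bash
python3 -c "
from h import *
rel([551.1,-151.3,154.5],rpy(np.pi,0,1.361))"
```

```text
shift [-0.0013  0.0007  0.1354] turn [-0.0001  0.0001  0.0009] rows 3.249321769080388 F [-0.26 -0.51 -0.23] t 12.3333
```

Emit:
{"op": "send_rows", "data": {
  "targets": [-0.001, 0.0007, 0.015, 0, 0, 0.001, -1, -0.001, 0.0007, 0.035, 0, 0, 0.001, -1, -0.001, 0.0007, 0.055, 0, 0, 0.001, -1, -0.001, 0.0007, 0.075, 0, 0, 0.001, -1, -0.001, 0.0007, 0.09, 0, 0, 0.001, -1, -0.001, 0.0007, 0.1, 0, 0, 0.001, -1, -0.001, 0.0007, 0.1, 0, 0, 0.001, -1, -0.001, 0.0007, 0.1, 0, 0, 0.001, -1]
}}

```text
clock: 13.0
eef_pos: [551.6, -151.7, 190.3]
tcp_rot: [-3.141, 0.0, 1.36]
contact_force: [-0.3, -0.4, -1.2]
opening: 0.156
grasp_force: 58.8
```

Emit:
{"op": "send_rows", "data": {
  "targets": [0, 0, 0.008, 0, 0, 0, -1, 0, 0, 0.016, 0, 0, 0, -1, 0, 0, 0.022, 0, 0, 0, -1, 0, 0, 0.028, 0, 0, 0, -1, 0, 0, 0.032, 0, 0, 0, -1, 0, 0, 0.034, 0, 0, 0, -1, 0, 0, 0.034, 0, 0, 0, -1, 0, 0, 0.034, 0, 0, 0, -1]
}}

```text
clock: 13.67
eef_pos: [551.8, -152.3, 156.1]
tcp_rot: [-3.142, 0.0, 1.36]
contact_force: [0.3, 0.2, -0.1]
opening: 0.159
grasp_force: 58.8
```

Emit:
{"op": "send_rows", "data": {
  "targets": [0, 0, 0.001, 0, 0, 0, -1, 0, 0, 0.002, 0, 0, 0, -1, 0, 0, 0.002, 0, 0, 0, -1, 0, 0, 0.002, 0, 0, 0, -1]
}}

```text
clock: 14.0
eef_pos: [551.8, -152.3, 154.2]
tcp_rot: [3.141, 0.0, 1.36]
contact_force: [0.3, 0.7, -0.7]
opening: 0.159
grasp_force: 58.9
```

Emit:
{"op": "send_rows", "data": {
  "targets": [0, 0, 0.001, 0, 0, 0, -1, 0, 0, 0.001, 0, 0, 0, -1, 0, 0, 0.001, 0, 0, 0, -1]
}}

```text
clock: 14.25
eef_pos: [551.9, -152.3, 154.1]
tcp_rot: [3.141, 0.0, 1.36]
contact_force: [-3.2, 1.0, 8.6]
opening: 0.157
grasp_force: 60.3
```

Run:
```python
from h import *
print(r.sense()["contact_force"])
S=cams.grab_frame("side")["color"]
cv2.imwrite("pics/s7.png",cv2.resize(S[130:230,260:360],None,fx=6,fy=6,interpolation=cv2.INTER_CUBIC))
```

```text
[-3.24497965  0.95287859  8.6441747 ]
```

View pics/s7.png

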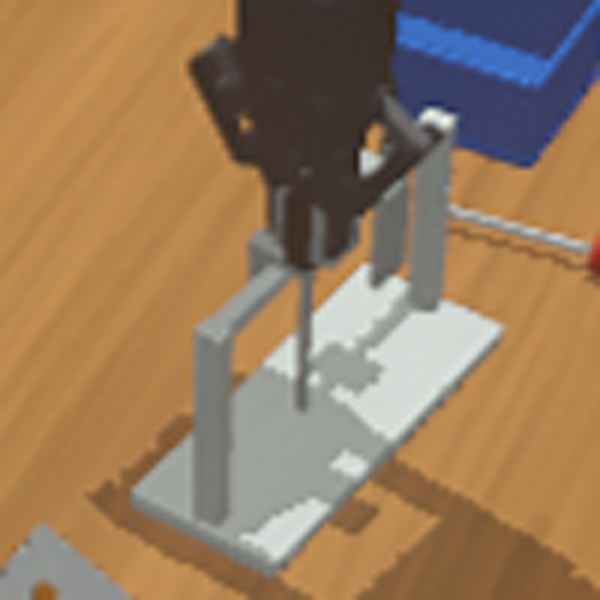

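The tool sits on the bar at the same height as before. The shaft (302,340) is on the near side and the hook (262,245) is beyond. I'll release and back off upward.

Emit:
{"op": "send_rows", "data": {
  "targets": [0, 0, -0.0005, 0, 0, 0, -0.6, 0, 0, -0.0005, 0, 0, 0, -0.4, 0, 0, -0.0005, 0, 0, 0, 0, 0, 0, -0.0005, 0, 0, 0, 0.6, 0, 0, -0.0005, 0, 0, 0, 1, 0, 0, -0.0005, 0, 0, 0, 1, 0, 0, -0.0005, 0, 0, 0, 1, 0, 0, -0.0005, 0, 0, 0, 1]
}}

```text
clock: 14.97
eef_pos: [551.7, -152.3, 153.5]
tcp_rot: [-3.142, 0.0, 1.36]
contact_force: [0.6, -0.4, -0.1]
opening: 1.002
grasp_force: 0.0
```

Emit:
{"op": "send_rows", "data": {
  "targets": [0, 0, -0.01, 0, 0, 0, 1, 0, 0, -0.03, 0, 0, 0, 1, 0, 0, -0.06, 0, 0, 0, 1, 0, 0, -0.09, 0, 0, 0, 1, 0, 0, -0.12, 0, 0, 0, 1, 0, 0, -0.15, 0, 0, 0, 1, -0.03, -0.03, -0.17, 0, 0, 0, 1, -0.06, -0.06, -0.17, 0, 0, 0, 1, -0.08, -0.1, -0.17, 0, 0, 0, 1, -0.08, -0.12, -0.17, 0, 0, 0, 1, -0.08, -0.12, -0.17, 0, 0, 0, 1, -0.08, -0.12, -0.17, 0, 0, 0, 1]
}}

```text
clock: 15.97
eef_pos: [416.8, -205.5, 324.8]
tcp_rot: [3.14, 0.001, 1.358]
contact_force: [-0.0, -0.8, -0.4]
opening: 1.004
grasp_force: 0.0
```

Run:
```python
from h import *
S=cams.grab_frame("side");T=cams.grab_frame("top");s,t=S["color"],T["color"]
dark=lambda c,a,b:a<75
hs=blob(s,(302,155,18,22),dark);ht=blob(t,(318,220,16,14),dark)
print(hs[:2],ht[:2],tri([P(S),P(T)],[hs[0],ht[0]]))
z=lambda im,x,y:cv2.resize(im[y:y+90,x:x+80],None,fx=5,fy=5,interpolation=cv2.INTER_CUBIC)
cv2.imwrite("pics/s8.png",np.hstack([z(s,275,140),z(s,222,215)]))
```

```text
(array([311.49425287, 166.91954023]), np.int32(87)) (array([326.62068966, 226.62068966]), np.int32(29)) (array([ 550.44823152, -152.18178849,  172.44165465]), [1.04, 1.04])
```

View pics/s8.png

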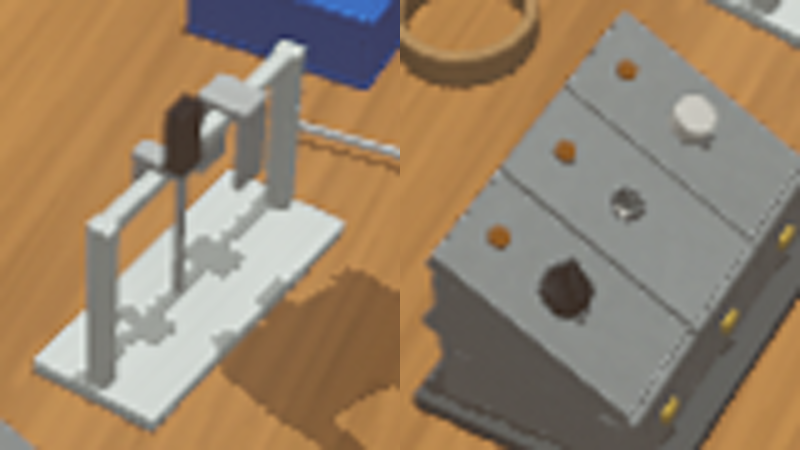

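The tool hangs as it did at the start, with the handle at (183,137) and the shaft vertical. The console looks unchanged, with the hole at (627,204), so I'm handing in.

```bash
python3 -c "
from rig import r
print(r.sign_off())"
```

```text
the job is handed in; nothing more can be done
None
```

I pressed the reset button onto its hard stop, held it for about a second and let it back up; the tool hangs on the bar again, released, and the job is handed in at about 16 s, with no verdict returned.

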